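# Turn the spice carousel until the salt shaker is at the front

### The arm

A 7-joint arm with a two-finger parallel gripper is mounted at the origin on a cart in front of the work surface, level with it; the furniture and walls round the work are solid. World frame = base frame: x ahead of the robot, y to its left, z up, the work surface at z = 0. Lengths are in m, angles in rad, forces in N, time in s.
With the tool pointing down it reaches from about 0.4 to 0.85 m from the base axis. Payload 4.5 kg.
Tool frame: the origin (TCP) lies at the very end of the fingers, on their centre line; the grasp point (between the pads) lies 19 mm behind it; z points along the fingers, y is the line along which they close (so a half turn about z gives the same grasp; the last joint's range is limited). The gripper opens to 88 mm and grips with 3 to 60 N. Pads are 18 mm wide; open, the fingers measure 123 mm over their backs; the gripper's body (75 mm by 187 mm) begins 45 mm behind the grasp point.
Start: joints at [1.254, 0.689, -0.195, 1.565, 0.157, 0.902, -0.215], TCP at [0.215, -0.587, 0.239] pointing down, gripper open.
Joint ranges: [-3.01, 3.01], [-0.46, 2.08], [-1.47, 1.51], [0.13, 2.56], [-1, 4.14], [0.04, 2.09], [-2.66, 2.66]. Speed limits (rad/s): [2.57, 2.57, 3.14, 3.14, 3.14, 3.14, 3.14].

### API

Orientations are given as a unit quaternion [x, y, z, w].
In Python, from plant import r gives the robot as it stands. The module is installed in compiled form; this text tells all that it offers.
- The arm moves only by the tool step_arm, never from a script. Its argument "increments" is a list of rows, each a list of 2 entries, a list of its own where there are three numbers: the shift along the world's x, y, z in cm, then the turn, a rotation vector about the world's x, y, z in degrees. A call has exactly 10 rows; each row shifts and turns the commanded pose from where the row before left it; what a row does not reach is not made up. A row lasts 1/10 s, in which the tool goes at most 50 mm and 8.59 degrees, less where a joint would pass 70% of its speed; a pose out of reach is approached as far as the arm can. A call is refused whole if a number of a shift passes 5 or a number of a turn 8.59, either way. A call with a gripper value outside its range is refused whole. "fingers" is the opening, from 0 (shut) to 1 (fully open), set as the call begins (left out, the last holds). The fingers move at their own pace and stop on an object; "grip_force" is the grip in N (left out, the last holds). Time passes only in rows, so rows that do not move let the fingers close, or fill a call up. It gives the time, the measured TCP pose, the force, the opening and the grip force at its end, in the units of the state.
- r.get_state(): the state, without advancing time (a new reading comes with each control period).
- r.snapshot(name): name is "scene" or "top"; returns (picture, depth): 420x560x3 uint8, red, green, blue; 420x560 float32, m along the optical axis (not along the pixel's ray), 0 where there is no reading.
- r.calibration(name): a dict with "fov_y" (degrees; the focal length in pixels is half the picture's height over the tangent of half this angle, whatever the lens; pixels are square), "cx", "cy" (the principal point, pixels), "R" (3x3) and "t" (3): a world point X has camera coordinates R X + t. Camera axes: x right, y down, z forward; pixel columns grow to the right and rows downward; lengths in m; the calibration is good to about 2 mm. A picture is of the moment at which its call begins. calibration takes no time and is no camera call.
- r.finish_job(): hands the job in; it is judged then, once.
The state is a dict: "clock": time; "q": joint angles; "qd": joint speeds; "joint_torque": joint torques, N m; "tool_pos": TCP position; "eef_rot": TCP orientation; "contact_force": force on the tool from outside, world axes, zero at the start; "moment": the same for the moment, N m; "opening": opening from 0.0 (shut) to 1.0 (fully open); "finger_force": force on a finger pad.
Only numpy, scipy, OpenCV 4.12 (cv2) and the standard library are available. Lean on these libraries where they do the work, as an engineer would, in place of code of your own. Each camera call takes 0.05 s, during which the arm holds its last target. There are 200 camera calls.

### The job

Turn the spice carousel by pushing the upright pegs on its rim with the fingertips, at an easy pace, until the salt shaker (the small glass one with the rounded grey top) stands right at the front, in line with the brass pointer that sticks out from under the tray. Do not touch, lift or upset the jars or the shaker, leave the mug, the flat tin and the lemon on the chopping board where they are, and finish with the carousel at rest.

Things in the scene. Friction and masses are not known exactly. Their poses are not given: they have to be found in the camera images.
- stand: fixed foot of the spice carousel, up to 110 mm in radius, 15 mm high, wholly under the tray except for a flat brass pointer. Origin: on the worktop under the turning axis. Its -x axis is the FRONT: the pointer runs that way; z is up
- pointer_tip (a point): tip of the flat brass arrow-shaped pointer (18 mm wide, 40 mm across its head), which sticks out about 39 mm from under the rim of the tray at the front, 10 mm above the worktop (the fingers pass over it); 189 mm from the turning axis
- turning_centre (a point): point on the turning axis at the height of the tray's top, 30 mm above the worktop
- carousel (a joint): turning of the carousel's round wooden tray (150 mm in radius, underside 15 mm and top 30 mm above the worktop) about the vertical axis: rad, positive counter-clockwise seen from above, 0 wherever the tray stood at the start. It turns freely both ways with light drag (about 1.2 N sideways at a peg starts it, about 2 N keeps it turning at an easy pace), does not coast noticeably after a slow push and stays where it is left
- peg_1 (a point): top centre of one of five alike upright steel pegs on the rim of the tray, 72 degrees apart, 140 mm from the turning axis, 14 mm thick, standing 50 mm above the tray's top (30 to 80 mm above the worktop); pushed sideways they turn the tray. Between two neighbouring pegs, half-way, one jar or the shaker stands further in, its axis 62 mm from the turning axis
- peg_2 (a point): top centre of one of five alike upright steel pegs on the rim of the tray, 72 degrees apart, 140 mm from the turning axis, 14 mm thick, standing 50 mm above the tray's top (30 to 80 mm above the worktop); pushed sideways they turn the tray. Between two neighbouring pegs, half-way, one jar or the shaker stands further in, its axis 62 mm from the turning axis
- peg_3 (a point): top centre of one of five alike upright steel pegs on the rim of the tray, 72 degrees apart, 140 mm from the turning axis, 14 mm thick, standing 50 mm above the tray's top (30 to 80 mm above the worktop); pushed sideways they turn the tray. Between two neighbouring pegs, half-way, one jar or the shaker stands further in, its axis 62 mm from the turning axis
- peg_4 (a point): top centre of one of five alike upright steel pegs on the rim of the tray, 72 degrees apart, 140 mm from the turning axis, 14 mm thick, standing 50 mm above the tray's top (30 to 80 mm above the worktop); pushed sideways they turn the tray. Between two neighbouring pegs, half-way, one jar or the shaker stands further in, its axis 62 mm from the turning axis
- peg_5 (a point): top centre of one of five alike upright steel pegs on the rim of the tray, 72 degrees apart, 140 mm from the turning axis, 14 mm thick, standing 50 mm above the tray's top (30 to 80 mm above the worktop); pushed sideways they turn the tray. Between two neighbouring pegs, half-way, one jar or the shaker stands further in, its axis 62 mm from the turning axis
- shaker_mid (a point): the small salt shaker, clear glass with a rounded grey pierced top, 44 mm across, 90 mm tall, the shortest thing on the carousel; not to be touched. Point on its axis, half-way up (45 mm above the tray); z is up its axis
- spice_a_mid (a point): spice jar, 45 mm across, 106 mm tall, screw cap, one of three alike; not to be touched. Point on its axis, half-way up (53 mm above the tray); z is up its axis
- spice_b_mid (a point): spice jar, 45 mm across, 106 mm tall, screw cap, one of three alike; not to be touched. Point on its axis, half-way up (53 mm above the tray); z is up its axis
- spice_c_mid (a point): spice jar, 45 mm across, 106 mm tall, screw cap, one of three alike; not to be touched. Point on its axis, half-way up (53 mm above the tray); z is up its axis
- round_jar_mid (a point): wider glass jar with a lid, 58 x 62 mm, 99 mm tall, on the carousel; not to be touched. Point on its axis, half-way up; z is up its axis
- mug: green mug, 86 mm across without its handle, 96 mm tall, on the worktop behind and to the left; bystander. Origin: centre of its underside
- flat_tin: flat tin, 63 x 105 mm, 26 mm tall, lying on the worktop in front and to the left; bystander. Origin: centre of its underside
- lemon_1: lemon, 71 x 53 x 51 mm, on the chopping board at the right; bystander. Origin: at its underside
Things that resemble listed ones, but are neither listed nor needed, are in the scene too. What is shaped like the part that bears shaker_mid but blue is not meant.

How it is judged:
On the way:
1. the fingers push the carousel (contact force between the fingers and carousel above 0.2 N), for 0.02 s.
At the end, for the whole second after the job is handed in: The shaker's axis is at the front of the turning axis, within 12 mm sideways of the line from the turning axis to the pointer; the carousel is at rest (under 0.05 rad/s); all four jars and the shaker stand upright (within 0.15 rad) on the tray, 45 to 80 mm from its axis (x of shaker_mid in the frame of stand below -0.045 m and y of shaker_mid in the frame of stand between -0.012 and 0.012 m and velocity of joint carousel between -0.05 and 0.05 rad/s and angle between each of shaker_mid, spice_a_mid, spice_b_mid, spice_c_mid, round_jar_mid's own z axis and vertical below 0.15 rad and horizontal distance between shaker_mid and turning_centre between 0.045 and 0.08 m and height (world z) of shaker_mid between 0.069 and 0.081 m and horizontal distance between spice_a_mid and turning_centre between 0.045 and 0.08 m and height (world z) of spice_a_mid between 0.077 and 0.089 m and horizontal distance between spice_b_mid and turning_centre between 0.045 and 0.08 m and height (world z) of spice_b_mid between 0.077 and 0.089 m and horizontal distance between spice_c_mid and turning_centre between 0.045 and 0.08 m and height (world z) of spice_c_mid between 0.077 and 0.089 m and horizontal distance between round_jar_mid and turning_centre between 0.045 and 0.08 m and height (world z) of round_jar_mid between 0.0735 and 0.0855 m); the robot touches nothing.
It fails at once if the robot touches a jar or the shaker on the carousel (contact force between any of shaker, spice_a, spice_b, spice_c, round_jar and the fingers above 0.5 N or contact force between any of shaker, spice_a, spice_b, spice_c, round_jar and the arm above 0.5 N).
It fails at once if a jar or the shaker is lifted off the carousel (height (world z) of shaker_mid above 0.09 m or height (world z) of any of spice_a_mid, spice_b_mid, spice_c_mid above 0.098 m or height (world z) of round_jar_mid above 0.0945 m).
It fails at once if the arm or the body of the gripper pushes the carousel, in place of the fingers (contact force between the arm and carousel above 2 N).
It fails at once if the carousel is spun fast (over 3 rad/s) (velocity of joint carousel above 3 rad/s or velocity of joint carousel below -3 rad/s).
It fails at once if the mug, the flat tin or the lemon on the board is shifted by more than 20 mm (distance of any of mug, flat_tin, lemon_1 from where it was at the start of the episode above 0.02 m).
It also fails if it takes over 69 s, if anything falls off the work surface, if the arm or the gripper's body presses on something with over 40 N, if the wrist force passes 120 N, or if a joint passes its speed limit or range.

## Working session

There is one attempt and no reset: what is moved stays moved. The work goes in short steps, Python scripts to look and compute and a tool call to move; the robot and the scene stay as the last step left them, time stands still between calls to the robot, and variables do not carry over. Pictures are saved under pics/ and viewed, at most 10 in all, crops included, and the job is handed in when it is done.

Besides the shell and the picture viewer there is one more tool, called after "Call:" as a command line: name --argument value ..., lists and objects as JSON in quotes. step_arm: Moves the arm, as the interface text tells. Its arguments: {"type":"object","properties":{"increments":{"type":"array","items":{"type":"array"}},"fingers":{"type":"number"},"grip_force":{"type":"number"}},"required":["increments"]}

```bash
mkdir -p pics
cat > h.py <<'E'
from plant import r
import numpy as np, cv2
def snap(n,f):
    im,d=r.snapshot(n); cv2.imwrite(f'pics/{f}.png',im[:,:,::-1]); np.savez(f'pics/{f}.npz',im=im,d=d); return im,d
def cal(n):
    c=r.calibration(n); return c,210/np.tan(np.radians(c['fov_y']/2))
def ray(n,u,v,z):
    c,f=cal(n); R=np.array(c['R']);t=np.array(c['t'])
    o=-R.T@t; d=R.T@np.array([(u-c['cx'])/f,(v-c['cy'])/f,1]); return o+d*(z-o[2])/d[2]
def cloud(n,d):
    c,f=cal(n); R=np.array(c['R']);t=np.array(c['t'])
    v,u=np.mgrid[:420,:560]; P=np.stack([(u-c['cx'])/f*d,(v-c['cy'])/f*d,d],-1)
    return (P-t)@R
E
python3 - <<'E'
from h import *
a,_=snap('top','t1'); b,_=snap('scene','s1')
s=r.get_state(); print(s['clock'],s['tool_pos'],s['eef_rot'],s['opening'])
for n in('top','scene'): c=cal(n);print(c)
E
```

```text
0.1 [ 0.21453822 -0.58644604  0.23800165] [ 9.84650762e-01  1.74534341e-01 -1.95148870e-04 -7.76807670e-04] 0.9981549431130589
({'fov_y': 42.94097911510512, 'cx': 277.9843418448867, 'cy': 211.80537128257768, 'R': array([[ 0.01221727, -0.99989132, -0.00825192],
       [-0.98837794, -0.01082522, -0.15163065],
       [ 0.15152484,  0.01000853, -0.98840278]]), 't': array([-0.07585952,  0.55836723,  1.2929817 ])}, np.float64(533.9223453281909))
({'fov_y': 48.05476941764563, 'cx': 280.53876574392564, 'cy': 213.6426352814587, 'R': array([[-0.49775939, -0.86714564, -0.0171475 ],
       [-0.34447534,  0.21580312, -0.91365516],
       [ 0.79597257, -0.44887355, -0.40612832]]), 't': array([0.2313701 , 0.29720614, 0.91901869])}, np.float64(471.0616672142082))
```

View pics/t1.png

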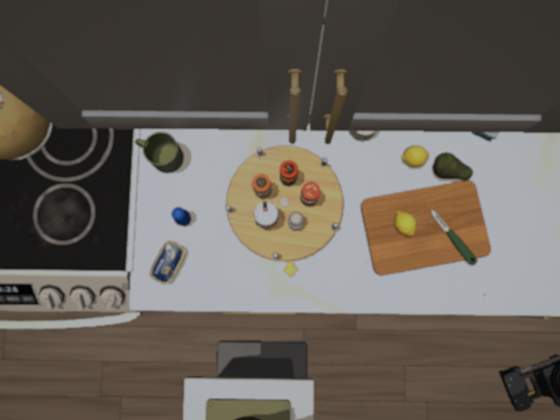

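View pics/s1.png

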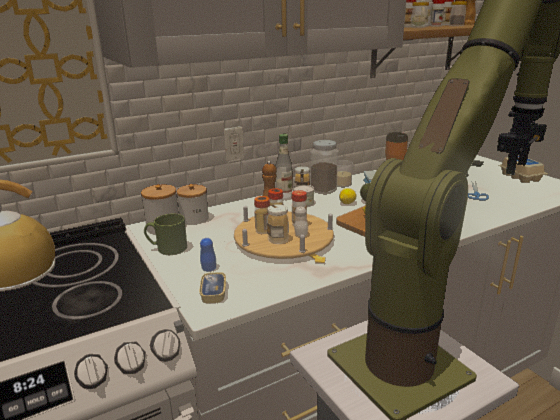

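The top view shows the tray centred near (285,202), the pointer near (290,268) and the grey-topped shaker near (297,221). The pegs are near (260,151), (325,161), (336,226), (276,257) and (229,209). The scene view agrees, and the blue shaker at (208,253) is the decoy.

Run:
```python
from h import *
z=np.load('pics/t1.npz'); im,d=z['im'],z['d']
cv2.imwrite('pics/t1c.png',cv2.resize(im[135:285,205:365,::-1],None,fx=5,fy=5,interpolation=cv2.INTER_CUBIC)[:600*1+150, :])
c=cv2.imread('pics/t1c.png'); cv2.imwrite('pics/t1c.png',cv2.resize(c,(640,600)))
P=cloud('top',d)
hsv=cv2.cvtColor(im,cv2.COLOR_RGB2HSV)
m=(hsv[...,1]>80)&(abs(P[...,2]-.03)<.008); m[:, :215]=0; m[:,355:]=0; m[:130]=0;m[275:]=0
n,l,st,_=cv2.connectedComponentsWithStats(m.astype(np.uint8)); k=1+np.argmax(st[1:,4])
hull=cv2.convexHull(np.argwhere(l==k)[:,::-1].astype(np.int32))[:,0]
pts=np.array([ray('top',u,v,.03)[:2] for u,v in hull])
A=np.c_[2*pts,np.ones(len(pts))]; s=np.linalg.lstsq(A,(pts**2).sum(1),rcond=None)[0]
C=s[:2]; print('C',C,'R',np.sqrt(s[2]+C@C))
for u,v in [(260,151),(325,161),(336,226),(276,257),(229,209)]:
    p=ray('top',u,v,.08)[:2]-C; print('peg',p+C,np.hypot(*p),np.degrees(np.arctan2(p[1],p[0])))
for nme,u,v,h in [('tip',290,268,.01),('shk',297,221,.12)]:
    p=ray('top',u,v,h)[:2]-C; print(nme,p+C,np.hypot(*p),np.degrees(np.arctan2(p[1],p[0])))
# yellow pointer
m=(hsv[...,0]>20)&(hsv[...,0]<35)&(hsv[...,1]>120)&(P[...,2]<.02);m[:255]=0;m[285:]=0;m[:,270:]&=1;m[:,:270]=0;m[:,310:]=0
w=np.argwhere(m); print(len(w),w.mean(0),w.max(0),w.min(0)); p=ray('top',w[:,1].mean(),w[:,0].mean(),.01)[:2]-C; print(p,np.degrees(np.arctan2(p[1],p[0])))
```

```text
C [ 0.58549504 -0.08513521] R 0.1462299885545849
peg [ 0.7050702  -0.02342884] 0.13455813909319148 27.295848850962432
peg [ 0.68130474 -0.18403769] 0.13769967029850858 -45.91000257129177
peg [ 0.52024881 -0.21042599] 0.14126163487190838 -117.50862860695284
peg [ 0.44372385 -0.06634684] 0.14301074903897262 172.45080863389603
peg [0.5590238 0.0495015] 0.13721432067800943 101.12318031543504
tip [ 0.42118552 -0.10109624] 0.16508293079423575 -174.45169655501084
shk [ 0.52595339 -0.11505921] 0.06663823324577793 -153.3171588200169Traceback (most recent call last):
  File "<stdin>", line 18, in <module>
numpy._core._exceptions._UFuncOutputCastingError: Cannot cast ufunc 'bitwise_and' output from dtype('int64') to dtype('bool') with casting rule 'same_kind'
```

View pics/t1c.png

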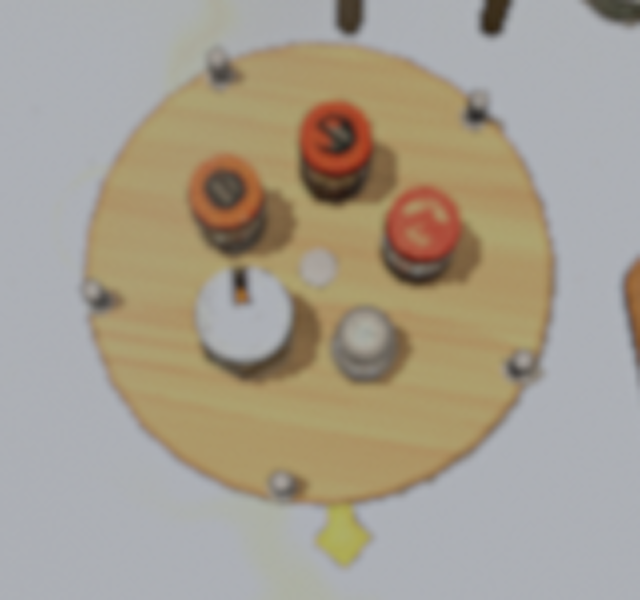

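The crop shows the peg tops more clearly, with the pointer tip at crop (344,567), which is pixel (291,276.7), and the shaker top at crop (365,330). I'll refine the angles from these.

Run:
```python
from h import *
q=[(217,61),(477,101),(520,362),(283,482),(94,290)]
g=lambda u,v,z: ray('top',205+(u-1.5)/4,135+(v-1.5)/4,z)[:2]
p=np.array([g(u,v,.08) for u,v in q])
A=np.c_[2*p,np.ones(5)]; s=np.linalg.lstsq(A,(p**2).sum(1),rcond=None)[0]; C=s[:2]; print(C,np.sqrt(s[2]+C@C))
an=lambda w:(np.hypot(*(w-C)),np.degrees(np.arctan2(*(w-C)[::-1])))
for w in p: print(w,an(w))
print('tip',g(344,567,.01),an(g(344,567,.01)),'base',an(g(341,508,.01)))
print('shk',an(g(366,328,.118)),an(g(366,345,.1)))
```

```text
[ 0.5853127  -0.08446318] 0.13817734351176983
[ 0.70790805 -0.02059508] (np.float64(0.13823440921158994), np.float64(27.518014463493337))
[ 0.68412318 -0.18127064] (np.float64(0.13833002310676581), np.float64(-44.41334603939243))
[ 0.52234366 -0.20711348] (np.float64(0.13787021766498256), np.float64(-117.17610275133912))
[ 0.44819945 -0.06478969] (np.float64(0.1385174774309747), np.float64(171.8347329384243))
[0.5636213  0.05175407] (np.float64(0.13793351892931113), np.float64(99.04788303952567))
tip [ 0.40023546 -0.1028523 ] (np.float64(0.18598856444212836), np.float64(-174.32576107939312)) base (np.float64(0.14898364478178933), np.float64(-173.76666222362408))
shk (np.float64(0.05645395832821019), np.float64(-149.65757039306172)) (np.float64(0.06339573708101623), np.float64(-152.74874300969367))
```

Call:
step_arm --increments '[[[1.5, 3.5, 0], [0, 0, -3]], [[1.5, 3.5, 0], [0, 0, -3]], [[1.5, 3.5, 0], [0, 0, -3]], [[1.5, 3.5, 0], [0, 0, -3]], [[1.5, 3.5, 0], [0, 0, -3]], [[1.5, 3.5, 0], [0, 0, -3]], [[1.5, 3.5, 0], [0, 0, -3]], [[1.5, 3.5, 0], [0, 0, -3]], [[1.5, 3.5, 0], [0, 0, -3]], [[1.5, 3.5, 0], [0, 0, -3]]]' --fingers 0

```text
clock: 1.1
tool_pos: [0.3651, -0.2354, 0.2386]
eef_rot: [0.996, -0.087, -0.0, -0.0]
contact_force: [-0.1, -0.2, -0.2]
opening: 0.114
finger_force: 0.0
```

Call:
step_arm --increments '[[[1, 2, 0], [0, 0, 0]], [[1, 2, 0], [0, 0, 0]], [[1, 2, 0], [0, 0, 0]], [[1, 2, 0], [0, 0, 0]], [[1, 2, 0], [0, 0, 0]], [[1, 2, 0], [0, 0, 0]], [[1, 1.5, 0], [0, 0, 0]], [[0.7, 0, 0], [0, 0, 0]], [[0, 0, 0], [0, 0, 0]], [[0, 0, 0], [0, 0, 0]]]'

```text
clock: 2.1
tool_pos: [0.4412, -0.1031, 0.2386]
eef_rot: [0.996, -0.087, -0.0, 0.0]
contact_force: [0.4, 0.2, -0.2]
opening: 0.006
finger_force: 0.0
```

Call:
step_arm --increments '[[[0, 0, -2], [0, 0, 0]], [[0, 0, -2], [0, 0, 0]], [[0, 0, -2], [0, 0, 0]], [[0, 0, -2], [0, 0, 0]], [[0, 0, -2], [0, 0, 0]], [[0, 0, -2], [0, 0, 0]], [[0, 0, -2], [0, 0, 0]], [[0, 0, -2], [0, 0, 0]], [[0, 0, -2], [0, 0, 0]], [[0, 0, -0.4], [0, 0, 0]]]'

```text
clock: 3.1
tool_pos: [0.4404, -0.1029, 0.0533]
eef_rot: [0.996, -0.087, -0.002, 0.0]
contact_force: [-0.2, 0.2, 0.3]
opening: 0.009
finger_force: 0.0
```

Run:
```python
from h import *
a,_=snap('top','t2'); b,_=snap('scene','s2')
s=r.get_state(); print(s['tool_pos'],s['contact_force'])
x=lambda i,y0,y1,x0,x1,k: cv2.resize(i[y0:y1,x0:x1,::-1],(400,400))
cv2.imwrite('pics/c2.png',np.hstack([x(a,130,290,205,365,1),x(b,160,290,215,345,1)]))
```

```text
[ 0.44105387 -0.10273453  0.05451186] [0.46316197 0.58286067 0.64170688]
```

View pics/c2.png

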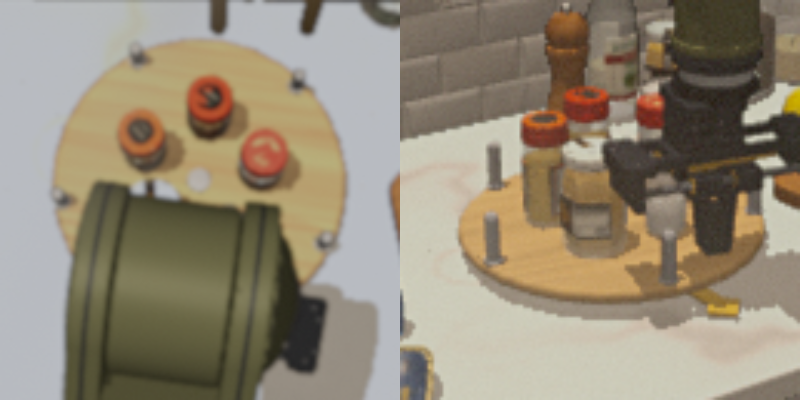

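The fingers stand just right of the front peg, clear of the jars and with no contact, so I can push.

Call:
step_arm --increments '[[[0, 0.3, 0], [0, 0, 0]], [[0, 0.4, 0], [0, 0, 0]], [[0, 0.4, 0], [0, 0, 0]], [[0.1, 0.4, 0], [0, 0, 0]], [[0.1, 0.4, 0], [0, 0, 0]], [[0.1, 0.4, 0], [0, 0, 0]], [[0.1, 0.4, 0], [0, 0, 0]], [[0.1, 0.4, 0], [0, 0, 0]], [[0.1, 0.4, 0], [0, 0, 0]], [[0.1, 0.4, 0], [0, 0, 0]]]'

```text
clock: 4.2
tool_pos: [0.4487, -0.0626, 0.0547]
eef_rot: [0.996, -0.086, -0.0, 0.0]
contact_force: [-1.1, -1.6, -0.1]
opening: 0.007
finger_force: 0.7
```

Call:
step_arm --increments '[[[0.1, 0.4, 0], [0, 0, 0]], [[0.1, 0.4, 0], [0, 0, 0]], [[0.1, 0.3, 0], [0, 0, 0]], [[0.1, 0.3, 0], [0, 0, 0]], [[0.1, 0.2, 0], [0, 0, 0]], [[0.1, 0.2, 0], [0, 0, 0]], [[0, 0.1, 0], [0, 0, 0]], [[0, 0, 0], [0, 0, 0]], [[0, 0, 0], [0, 0, 0]], [[0, 0, 0], [0, 0, 0]]]'

```text
clock: 5.2
tool_pos: [0.4551, -0.0438, 0.0548]
eef_rot: [0.996, -0.086, 0.0, -0.0]
contact_force: [-0.3, 0.5, 0.0]
opening: 0.009
finger_force: 0.0
```

Run:
```python
from h import *
a,_=snap('top','t3'); b,_=snap('scene','s3')
x=lambda i,y0,y1,x0,x1,k: cv2.resize(i[y0:y1,x0:x1,::-1],(400,400))
cv2.imwrite('pics/c3.png',np.hstack([x(a,130,290,205,365,1),x(b,160,290,215,345,1)]))
```

```text
(no output)
```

View pics/c3.png

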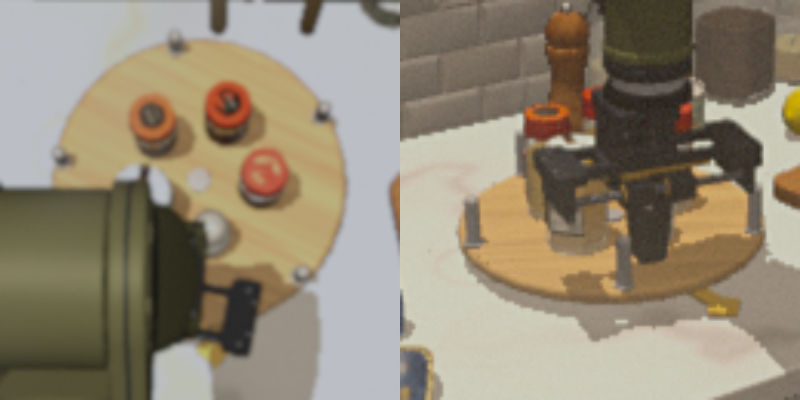

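The tray has turned. The peg tops are now at crop (176,38), (323,105), (302,271) and (61,152), so I'll measure the phase.

```bash
cat >> h.py <<'E'
def phase(q):
    C=np.array([.5853,-.0845])
    for u,v in q:
        p=ray('top',205+(u-.75)/2.5,130+(v-.75)/2.5,.08)[:2]-C
        print(np.hypot(*p),np.degrees(np.arctan2(p[1],p[0])), (np.degrees(np.arctan2(p[1],p[0]))-27.36+36)%72-36)
E
python3 -c "
from h import *
phase([(176,37),(323,104),(302,271),(61,152)])"
```

```text
0.13880226645049942 9.931945239296498 -17.428054760703503
0.14021825379129554 -59.93101842529734 -15.291018425297338
0.13811530013103396 -133.29372241727387 -16.653722417273855
0.13636118790996338 81.76287436344296 -17.59712563655704
```

Turned about 16.8° of 21.6°, so about 12 mm more.

Call:
step_arm --increments '[[[0.1, 0.2, 0], [0, 0, 0]], [[0.1, 0.2, 0], [0, 0, 0]], [[0.1, 0.2, 0], [0, 0, 0]], [[0.1, 0.2, 0], [0, 0, 0]], [[0.1, 0.2, 0], [0, 0, 0]], [[0, 0.1, 0], [0, 0, 0]], [[0, 0, 0], [0, 0, 0]], [[0, 0, 0], [0, 0, 0]], [[0, 0, 0], [0, 0, 0]], [[0, 0, 0], [0, 0, 0]]]'

```text
clock: 6.3
tool_pos: [0.4599, -0.0328, 0.0548]
eef_rot: [0.996, -0.086, 0.0, -0.0]
contact_force: [0.7, 0.1, -0.2]
opening: 0.005
finger_force: 0.0
```

Call:
step_arm --increments '[[[-0.2, -0.5, 0], [0, 0, 0]], [[-0.2, -0.5, 0], [0, 0, 0]], [[-0.2, -0.5, 0], [0, 0, 0]], [[-0.2, 0, 0], [0, 0, 0]], [[0, 0, 2], [0, 0, 0]], [[0, 0, 3], [0, 0, 0]], [[0, 0, 3], [0, 0, 0]], [[0, 0, 4], [0, 0, 0]], [[0, 0, 4], [0, 0, 0]], [[0, 0, 2], [0, 0, 0]]]'

```text
clock: 7.3
tool_pos: [0.4525, -0.0481, 0.2376]
eef_rot: [0.996, -0.086, 0.002, -0.0]
contact_force: [0.2, 0.0, -0.6]
opening: 0.005
finger_force: 0.0
```

Call:
step_arm --increments '[[[-1, -4, 0], [0, 0, 0]], [[-1, -4, 0], [0, 0, 0]], [[-1, -4, 0], [0, 0, 0]], [[-1, -4, 0], [0, 0, 0]], [[-1, -4, 0], [0, 0, 0]], [[-1, -4, 0], [0, 0, 0]], [[-1, -4, 0], [0, 0, 0]], [[-1, -4, 0], [0, 0, 0]], [[-1, -3, 0], [0, 0, 0]], [[0, 0, 0], [0, 0, 0]]]'

```text
clock: 8.3
tool_pos: [0.3586, -0.403, 0.2346]
eef_rot: [0.996, -0.09, -0.001, 0.002]
contact_force: [-0.2, -0.1, 0.7]
opening: 0.004
finger_force: 0.0
```

Run:
```python
from h import *
a,_=snap('top','t4')
cv2.imwrite('pics/c4.png',cv2.resize(a[135:285,205:365,::-1],(640,600),interpolation=cv2.INTER_CUBIC))
```

```text
(no output)
```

View pics/c4.png

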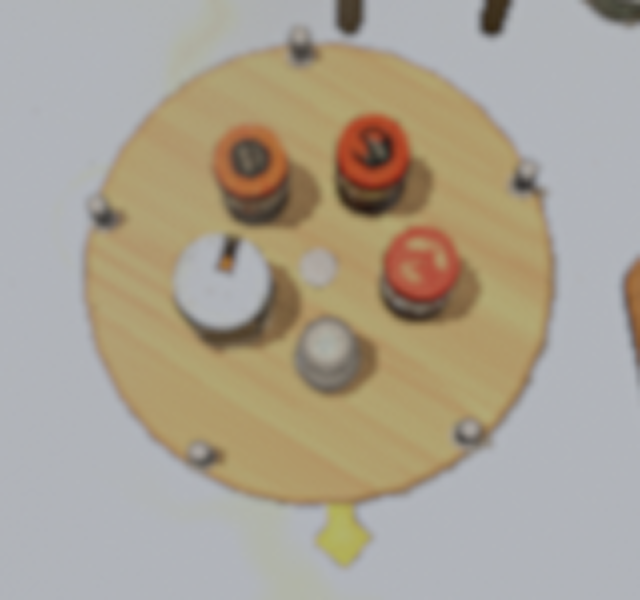

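The shaker now stands at crop (328,345), in front, with the tip at (344,567). The peg tops are at (300,39), (526,168), (469,429), (202,451) and (98,206).

Run:
```python
from h import *
C=np.array([.5853,-.0845])
g=lambda u,v,z: ray('top',205+(u-1.5)/4,135+(v-1.5)/4,z)[:2]-C
for u,v in [(300,39),(526,168),(469,429),(202,451),(98,206)]:
    p=g(u,v,.08); a=np.degrees(np.arctan2(p[1],p[0])); print(a,(a-27.36+36)%72-36)
for z,v in((.118,338),(.1,352)):
    p=g(328.5,v,z); print('shk',p,np.degrees(np.arctan2(p[1],p[0])))
```

```text
5.304712460745925 -22.055287539254074
-65.80673261539226 -21.166732615392263
-138.54827175363476 -21.90827175363478
150.0223311912763 -21.33766880872372
77.30858377811361 -22.051416221886385
shk [-0.05489197 -0.00648022] -173.26716021977467
shk [-0.06080364 -0.00668128] -173.729328725388
```

Turned 21.7°. The shaker is at -173.5° and the pointer at -174.2°, so they are aligned within about 1 mm.

```bash
python3 -c "
from plant import r
print(r.finish_job())"
```

```text
the job is handed in; nothing more can be done
None
```

I turned the carousel about 21.7° clockwise by its front peg; the shaker now stands in line with the pointer to about 1 mm by camera, the arm is clear, and the job is handed in (no verdict was returned).

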